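Shut and bolt the bread case

TASK

Close up the bread case: press its green lid fully shut, then lift the yellow-handled bolt over the red hump, slide it across the lid's edge and let it drop fully down on the far side of the hump, and let go. Leave the jar, the tin and the loose roll where they stand.

Things in the scene. Friction and masses are not known exactly. Their poses are not given: they have to be found in the camera images.
- case: Wooden bread case fixed on the counter, 250 mm deep (x), 480 mm wide (y). Origin: centre of its underside; x away from the robot at yaw 0, z up. Its front slopes up from x=-110, z=90 mm at 30 degrees towards +x for 220 mm. Lid over y -23 to +223 mm; blue fixed panel with the bolt on the -y part. Behind the slope a block (x 80 to 130 mm, 200 mm high) with two rolls on it to 255 mm.
- light_bar (a point): Middle of the underside of the fixed aluminium light bar over the slope: 16 mm deep, 16 mm high, 482 mm along the case's y, on end posts at y = +-233 mm. It runs 130 mm higher than bolt_grip (as found), 12 mm to its +x, and blocks a gripper coming straight down there: tilt the tool 25 to 45 degrees, its rear leaning towards the case's -x.
- hump_top (a point): Middle of the top of the fixed red hump beside the bolt bar, on its downhill side: 30 mm along y, 20 mm across, 10 mm higher than the underside of the bolt's lug when the bolt is down. Axes as bolt_grip. The lug stands on its -y side as found and must end on its +y side (towards the lid).
- bolt_grip (a point): Grasp point on the bolt's yellow handle, a plate 14 mm thick along y, 28 mm along x; it ends 16 mm above and stands on the bar 26 mm below this point. Axes: x up the slope, y along the case's y towards the lid, z square to the slope (30 degrees from vertical, towards the robot). Brass bar 105 x 20 x 12 mm; its lug, 14 mm wide along y, juts 34 mm downhill below the handle. Moves with the bolt.
- lid_hinge (a point): Middle of the lid's hinge axis, which lies along the case's y (fixed), 201 mm above the counter, 82 mm to +x and 100 mm to +y of the case's origin. From here the lid runs down the slope, its underside on the slope's plane when shut.
- lid_edge (a point): Middle of the upper face of the lid's green front rail (30 mm deep, 246 mm wide, 12 mm thick): 200 mm from the hinge axis along the lid and 12 mm above the plane of the axis. Moves with the lid; x towards the hinge, y along the case's y, z square to the lid, outward. The lid's middle is a clear pane.
- bolt_slide (a joint): Travel of the bolt along the case's +y, towards the lid, 0 to 0.062 m. As found 0 to 0.007 and stopped by the hump at 0.008 unless lifted; past 0.052 the lug is clear of the hump on its far side and the bolt can drop. Rubs with about 1 N.
- bolt_lift (a joint): Lift of the bolt square to the slope, 0 (down) to 0.020 m. The hump is 0.010 m high, so over 0.011 is needed to pass. The bolt (0.25 kg) sinks by its own weight when let go; if let go over the hump it rests on top of it.
- lid (a joint): Opening of the lid: 0 shut, up to 0.7 rad. Hinged along y at the top of the slope; stiff, it stays where it is left and takes 1 to 3 N at its edge to press down.
- seed_jar_mid (a point): Middle of the amber seed jar with steel cap, 72 mm across, 110 mm high; bystander.
- spice_tin_mid (a point): Middle of the red tin, 66 mm across, 90 mm high; bystander.
- roll_mid (a point): Middle of a crusty roll, 105 by 50 mm, 40 mm high, on the counter in front of the case; bystander.

How it is judged:
By the outcome, as a careful person would: the job done as asked, in the order asked, and still so for the second after the job is handed in, with the robot touching nothing.
It also fails if it takes over 51 s, if anything falls off the work surface, if the arm or the gripper's body presses on something with over 40 N, if the wrist force passes 120 N, or if a joint passes its speed limit or range.

ROBOT

A 6-joint arm with a two-finger parallel gripper is mounted at the origin on the work surface. World frame = base frame: x ahead of the robot, y to its left, z up, the work surface at z = 0. Lengths are in m, angles in rad, forces in N, time in s.
With the tool pointing down it reaches from about 0.3 to 0.85 m from the base axis. Payload 4.2 kg.
Tool frame: the origin (TCP) lies at the very end of the fingers, on their centre line; the grasp point (between the pads) lies manip.grip_depth behind it (manip.grip_depth is the distance from the TCP to the grasp point, in m); z points along the fingers, x is the direction in which the jaws open and shut, and the axes are right-handed (so a half turn about z gives the same grasp; the last joint's range is limited). The gripper opens to 91 mm and grips with 3 to 60 N. Pads are 32 mm wide; open, the fingers measure 118 mm over their backs; the gripper's body (76 mm by 178 mm) begins 60 mm behind the grasp point.
Start: joints at [1.218, 0.32, 1.565, -0, 1.257, -0.02], TCP at [0.188, 0.543, 0.214] pointing down, gripper open.
Joint ranges: [-3.11, 3.11], [-0.84, 2.01], [0.21, 2.61], [-1.34, 4.49], [0.05, 2.63], [-2.56, 2.56]. Speed limits (rad/s): [2.57, 2.57, 3.14, 3.14, 3.14, 3.14].

INTERFACE

Orientations are given as a unit quaternion [w, x, y, z].
In Python, from workcell import manip, eyes, workorder, telemetry gives the robot as it stands. Calls block until the motion is done:
- manip.reach(position, orientation): joint-space move of the TCP to a pose.
- manip.move_straight(position, frame=None, feed=0.15, f_stop=None): straight line of the TCP; frame=None keeps the orientation; feed is the mean speed in m/s. With f_stop (N) it stops when the force on the tool has changed by that much, and returns True; else False.
- manip.movej(angles): joint-space move.
- manip.release() and manip.gripper_close(squeeze=None): open the fingers fully, or close them until they stop; squeeze is the grip in N (None keeps the last).
- manip.sleep(seconds).
- manip.inverse_kinematics(position, orientation): joint angles nearest the present ones, or None.
- eyes.get_image(name): name is "scene" or "top" or "wrist"; returns (picture, depth): 420x560x3 uint8, blue, green, red; 420x560 float32, m along the optical axis (not along the pixel's ray), 0 where there is no reading.
- eyes.camera_info(name): a dict with "vfov" (degrees; the focal length in pixels is half the picture's height over the tangent of half this angle, whatever the lens; pixels are square), "cx", "cy" (the principal point, pixels), "world_from_camera" (4x4, takes a point from camera to world coordinates); the wrist camera has in their place "mount" (4x4, takes a point from camera to tool coordinates, whose origin is the TCP and whose axes are the tool frame's). Camera axes: x right, y down, z forward; pixel columns grow to the right and rows downward; lengths in m; the calibration is good to about 2 mm. The wrist camera is an equidistant fisheye: a pixel r from the principal point sees the ray r / f radians off the axis. A picture is of the moment at which its call begins: read the wrist's pose just before it. camera_info takes no time and is no camera call.
A pose or a line that the arm cannot do raises manip.MotionError and nothing moves.
- workorder.job_done(): hands the job in, once; it reports no verdict.
Readings, each from a call of its own:
- telemetry.current_t(): time.
- telemetry.current_joints(): joint angles.
- telemetry.current_dq(): joint speeds.
- telemetry.current_tau(): joint torques, N m.
- telemetry.current_ee_pos(): TCP position.
- telemetry.current_eef_rot(): TCP orientation.
- telemetry.current_ft_force(): force on the tool from outside, world axes, zero at the start.
- telemetry.current_ft_torque(): the same for the moment, N m.
- telemetry.current_width(): finger opening in m.
Only numpy, scipy, OpenCV 4.12 (cv2) and the standard library are available. Lean on these libraries where they do the work, as an engineer would, in place of code of your own. Each camera call takes 0.05 s, during which the arm holds its last target. There are 200 camera calls.

## Working session

There is one attempt and no reset: what is moved stays moved. The work goes in short steps, each a Python script; the robot and the scene stay as the last script left them, time stands still between calls to the robot, and variables do not carry over. Pictures are saved under pics/ and viewed, about 8 in all and at most 12, crops included, and the job is handed in when it is done.

```bash
mkdir -p pics; ls
python3 - <<'E'
from workcell import manip, eyes, workorder, telemetry
import cv2, numpy as np
for n in ("scene","top"):
    im,d=eyes.get_image(n); cv2.imwrite(f"pics/{n}0.png",im); np.save(f"pics/{n}0.npy",d)
    c=eyes.camera_info(n); print(n,c["vfov"],c["cx"],c["cy"]); print(np.round(c["world_from_camera"],3).tolist())
c=eyes.camera_info("wrist");print(c)
print(manip.grip_depth, telemetry.current_t(), telemetry.current_eef_rot())
a=cv2.imread("pics/scene0.png");b=cv2.imread("pics/top0.png")
E
```

```text
pics
scene 51.24509359384815 275.57708991295914 208.31576154609715
[[0.759, 0.562, -0.327, 0.939], [0.651, -0.66, 0.377, -0.349], [-0.004, -0.499, -0.867, 1.007], [0.0, 0.0, 0.0, 1.0]]
top 52.69981540181331 284.5554904356886 204.91540262585755
[[-0.022, -0.987, 0.161, 0.433], [-1.0, 0.024, 0.011, 0.011], [-0.015, -0.161, -0.987, 1.341], [0.0, 0.0, 0.0, 1.0]]
{'vfov': 65.70646984690485, 'cx': 282.6047459943467, 'cy': 208.0676309698795, 'mount': array([[ 9.99999656e-01, -3.43783236e-04,  7.54481444e-04,
         6.95109000e-04],
       [ 1.58500835e-04,  9.72469210e-01,  2.33031351e-01,
        -6.54921270e-02],
       [-8.13822246e-04, -2.33031152e-01,  9.72468930e-01,
        -1.71489026e-01],
       [ 0.00000000e+00,  0.00000000e+00,  0.00000000e+00,
         1.00000000e+00]])}
0.0188 0.1 [ 4.37708879e-04  8.14447832e-01  5.80236272e-01 -6.37093768e-04]
```

View pics/scene0.png

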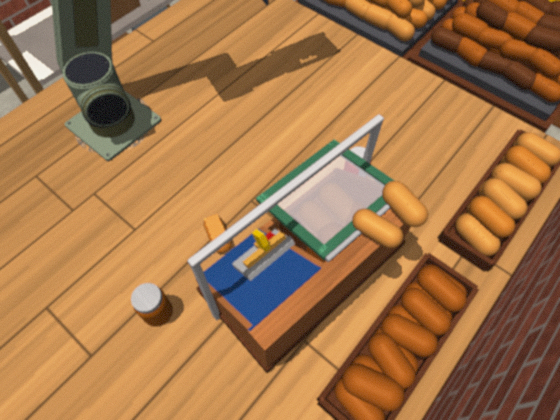

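View pics/top0.png

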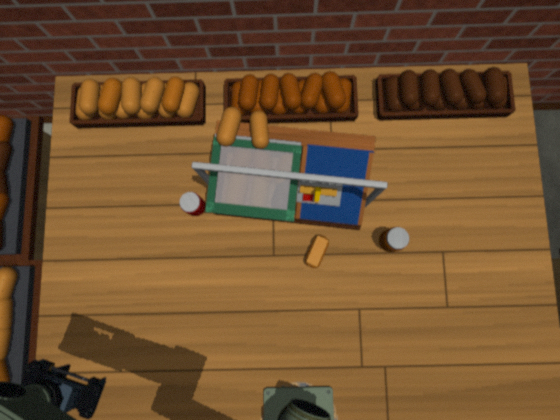

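The scene view shows the robot base at the upper left. The case is at centre right, with the yellow handle at about (262,240), the red hump beside it at (270,237), the green lid at about (325,195) and the light bar running from (200,262) to (378,125). In the top view, the handle is at about (318,196), the hump at (308,198), the lid at (255,180), the roll at (317,250), the jar at (396,238) and the tin at (193,203).

```bash
cat > h.py <<'E'
from workcell import manip, eyes, workorder, telemetry
import cv2, numpy as np
from scipy.spatial.transform import Rotation as R
def tcp():
    q=telemetry.current_eef_rot(); T=np.eye(4); T[:3,:3]=R.from_quat(np.roll(q,-1)).as_matrix(); T[:3,3]=telemetry.current_ee_pos(); return T
def quat(M): return np.roll(R.from_matrix(M).as_quat(),1)
def cloud(name,d,T=None):
    c=eyes.camera_info(name); f=210/np.tan(np.radians(c["vfov"])/2)
    v,u=np.mgrid[:420,:560]; x=u-c["cx"]; y=v-c["cy"]
    if name=="wrist":
        r=np.hypot(x,y); s=np.tan(r/f)/np.maximum(r,1e-9); W=T@c["mount"]
    else: s=1/f; W=c["world_from_camera"]
    P=np.stack([x*s*d,y*s*d,d],-1)
    return P@W[:3,:3].T+W[:3,3]
def masks(im):
    h,s,v=cv2.split(cv2.cvtColor(im,cv2.COLOR_BGR2HSV))
    return dict(yellow=(h>=23)&(h<=33)&(s>190)&(v>150), red=((h<5)|(h>174))&(s>190)&(v>110),
      blue=(h>100)&(h<125)&(s>150), green=(h>60)&(h<90)&(s>120))
def plane(P,n=4):
    w=np.ones(len(P),bool)
    for _ in range(n):
        c=P[w].mean(0); nn=np.linalg.svd(P[w]-c,full_matrices=False)[2][2]; e=(P-c)@nn; w=abs(e)<max(.003,1.5*e[w].std())
    return c,nn*np.sign(nn[2]),w
E
python3 - <<'E'
from h import *
for n in("top","scene"):
    im=cv2.imread(f"pics/{n}0.png"); d=np.load(f"pics/{n}0.npy"); P=cloud(n,d); m=masks(im)
    print(n, "depth valid",(d>0).mean())
    for k in m:
        mm=m[k]&(d>0)&(P[...,0]>.3)&(P[...,0]<.95)&(abs(P[...,1])<.45)
        nl,L,st,ce=cv2.connectedComponentsWithStats(mm.astype(np.uint8))
        for i in range(1,nl):
            if st[i,4]<8: continue
            Q=P[L==i]; print(k,st[i].tolist(),"med",np.round(np.median(Q,0),4),"lo",np.round(np.percentile(Q,3,0),3),"hi",np.round(np.percentile(Q,97,0),3))
            if st[i,4]>200:
                c,nn,w=plane(Q); print("   plane",np.round(c,4),np.round(nn,4),w.mean().round(2)); 
                r=cv2.minAreaRect(Q[w][:,:2].astype(np.float32)*1000); print("   rect",r)
    cv2.imwrite(f"pics/{n}_crop.png",cv2.resize(im[110:270,170:430] if n=="top" else im[100:340,120:440],None,fx=3 if n=="top" else 2.4,fy=3 if n=="top" else 2.4,interpolation=cv2.INTER_CUBIC))
E
```

```text
top depth valid 0.9960671768707483
yellow [315, 191, 6, 10, 43] med [ 0.6444 -0.0651  0.1977] lo [ 0.633 -0.073  0.15 ] hi [ 0.655 -0.06   0.207]
red [303, 195, 7, 5, 31] med [ 0.649  -0.0369  0.1485] lo [ 0.643 -0.046  0.142] hi [ 0.655 -0.031  0.155]
blue [306, 146, 62, 32, 1597] med [ 0.7428 -0.1237  0.1807] lo [ 0.708 -0.201  0.161] hi [ 0.777 -0.047  0.199]
   plane [ 0.7429 -0.1236  0.1807] [-0.4977  0.0678  0.8647] 0.81
   rect ((742.5912475585938, -123.80167388916016), (166.06101989746094, 68.20520782470703), 82.3658676147461)
blue [301, 186, 61, 38, 1257] med [ 0.6171 -0.1431  0.1076] lo [ 0.585 -0.19   0.09 ] hi [ 0.673 -0.032  0.144]
   plane [ 0.6216 -0.1269  0.1115] [-0.4953  0.0671  0.8661] 0.79
   rect ((635.901123046875, -109.87227630615234), (166.4330291748047, 99.42283630371094), 82.58535766601562)
green [212, 140, 8, 23, 100] med [0.7712 0.2133 0.2063] lo [0.746 0.205 0.201] hi [0.799 0.22  0.212]
green [234, 141, 18, 6, 72] med [0.7938 0.1357 0.21  ] lo [0.786 0.114 0.207] hi [0.801 0.158 0.215]
green [268, 144, 33, 27, 245] med [ 0.7736 -0.0027  0.2091] lo [ 0.72
[... 448 characters left out ...]
938, 108.04508209228516), 82.03047943115234)
scene depth valid 0.996062925170068
yellow [253, 230, 16, 18, 125] med [ 0.6577 -0.07    0.1967] lo [ 0.636 -0.077  0.181] hi [ 0.67  -0.063  0.206]
red [267, 232, 6, 6, 23] med [ 0.649  -0.0366  0.1491] lo [ 0.643 -0.043  0.144] hi [ 0.654 -0.031  0.152]
blue [205, 236, 114, 90, 4118] med [ 0.719  -0.1429  0.1676] lo [ 0.595 -0.201  0.096] hi [ 0.776 -0.049  0.2  ]
   plane [ 0.7045 -0.134   0.1601] [-0.4955  0.0667  0.8661] 1.0
   rect ((682.9873046875, -117.88260650634766), (169.0521240234375, 191.57298278808594), 82.28829193115234)
green [293, 221, 4, 5, 9] med [ 6.897e-01 -1.000e-04  2.000e-01] lo [ 0.683 -0.004  0.197] hi [0.693 0.003 0.201]
```

View pics/scene_crop.png

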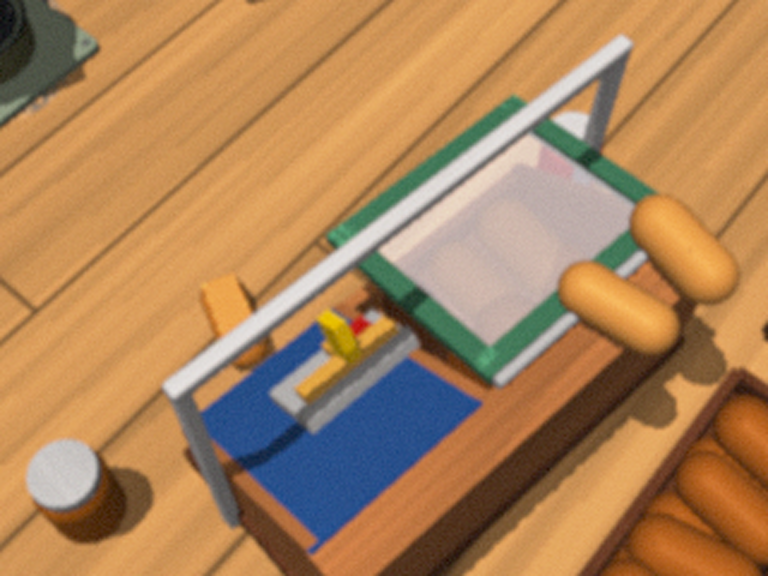

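The plane fits agree: yaw is about -7.7° and the lid is open about 0.39 rad. The crop shows the bolt lug and handle at about (340,335), with the red hump on the lid side at (358,325). Next I'll build the case frame and refine the bolt, bar and lid positions in it.

Run:
```python
from h import *
cl={n:(cv2.imread(f"pics/{n}0.png"),cloud(n,np.load(f"pics/{n}0.npy"))) for n in("top","scene")}
# yaw from blue planes
ns=[]; cs=[]
for n,(im,P) in cl.items():
    m=masks(im)["blue"]&(P[...,2]>.08)&(P[...,2]<.215); c,nn,w=plane(P[m]); ns.append(nn); cs.append(c); print(n,c.round(4),nn.round(4))
nn=np.mean(ns,0); yaw=np.arctan2(nn[1],nn[0])-np.pi; yaw=(yaw+np.pi)%(2*np.pi)-np.pi
ex=np.array([np.cos(yaw),np.sin(yaw),0]); ey=np.array([-ex[1],ex[0],0])
ox=np.mean([ex@c-(.8660*c[2]-.13294)/.5 for c in cs]); print("yaw",np.degrees(yaw),"ox",ox)
for n,(im,P) in cl.items():
    X=P@ex-ox; Y=P@ey; Z=P[...,2]
    hsv=cv2.cvtColor(im,cv2.COLOR_BGR2HSV)
    bar=(Z>.27)&(Z<.38)&(hsv[...,1]<70)&(X>-.12)&(X<.04)&(abs(Y)<.45)
    pct=lambda a,q=(1,50,99):np.percentile(a,q).round(4)
    print(n,"bar X",pct(X[bar]),"Y",pct(Y[bar]),"Z",pct(Z[bar]))
    m=masks(im)
    ok=(X>-.2)&(X<.15)&(Z<.26)
    g=m["green"]&ok&(abs(Y)<.4); print("  green Y",pct(Y[g]), "X",pct(X[g]),"n",g.sum())
    b=m["blue"]&ok&(Z>.08); print("  blue Y",pct(Y[b]),"X",pct(X[b]))
    for k in("yellow","red"):
        q=m[k]&ok&(X>-.11)&(X<0)&(Y>-.2)&(Y<.1)&(Z>.1)
        E=.8660*X+.5*(Z); N=-.5*X+.866*Z-.13294
        print("  ",k,q.sum(),"E",pct(E[q],(5,50,95)),"Y",pct(Y[q],(5,50,95)),"N",pct(N[q],(5,50,95)))
        if k=="yellow": t=q&(N>np.percentile(N[q],50)); print("     top E",pct(E[t]),"Y",pct(Y[t]),"N",pct(N[t]))
```

```text
top [ 0.6903 -0.1249  0.1507] [-0.4958  0.0674  0.8658]
scene [ 0.7045 -0.134   0.1601] [-0.4955  0.0667  0.8661]
yaw -7.703630466168029 ox 0.7051684723307406
top bar X [-0.0467 -0.0402 -0.0307] Y [-0.1335  0.1024  0.3374] Z [0.2816 0.3299 0.3343]
  green Y [0.0829 0.1871 0.3208] X [-0.1315 -0.0993  0.0694] n 1382
  blue Y [-0.1052 -0.0382  0.058 ] X [-0.1084  0.0207  0.0796]
   yellow 43 E [0.0344 0.048  0.0613] Y [0.0154 0.0213 0.0267] N [0.0307 0.0673 0.0711]
     top E [0.0386 0.0512 0.0624] Y [0.0155 0.021  0.0264] N [0.0675 0.0694 0.0723]
   red 31 E [0.0183 0.0254 0.0319] Y [0.0418 0.0498 0.0567] N [0.0206 0.024  0.0276]
scene bar X [-0.0452 -0.0346 -0.0291] Y [-0.1392  0.0678  0.334 ] Z [0.2762 0.3301 0.3334]
  green Y [0.0771 0.17   0.3192] X [-0.1282 -0.0189  0.0712] n 274
  blue Y [-0.1065 -0.0484  0.0562] X [-0.1041  0.0242  0.0818]
   yellow 125 E [0.0415 0.0616 0.0648] Y [0.013  0.0186 0.0245] N [0.0405 0.0631 0.0698]
     top E [0.039  0.0545 0.0649] Y [0.0127 0.0189 0.0246] N [0.0632 0.0681 0.0703]
   red 23 E [0.0177 0.0253 0.0309] Y [0.0454 0.0511 0.0562] N [0.0224 0.0242 0.0258]
```

```bash
cat >> h.py <<'E'
yaw=np.radians(-7.70); OX,OY=.7052,.100
ex=np.array([np.cos(yaw),np.sin(yaw),0]); ey=np.array([-ex[1],ex[0],0]); ez=np.array([0,0,1.])
n=-.5*ex+.8660254*ez; up=.8660254*ex+.5*ez
def loc(x,y,z): return ex*(OX+x)+ey*(OY+y)+ez*z
Q=quat(np.stack([ey,up,-n],1))
def rail(a,r=.195,y=.1):
    t=np.pi/6-a; return loc(.082-r*np.cos(t)-.012*np.sin(t),y,.201-r*np.sin(t)+.012*np.cos(t))
def slope(E,Y,N): # Y measured in case y
    return ex*OX+ey*(OY+Y)+up*E+n*(N+.13294)
GRIP=slope(.0505,-.080,.0545)
E
python3 - <<'E'
from h import *
pre=rail(.387)+.08*n-.05*ex
pts=dict(pre=pre,top=rail(.387)+.03*n,shut=rail(0)-.005*n,grip=GRIP-.0188*n,gpre=GRIP+.1*n,far=GRIP+.062*ey-.0188*n)
for k,p in pts.items():
    q=manip.inverse_kinematics(p,Q); print(k,p.round(3),None if q is None else np.round(q,2))
manip.gripper_close(10)
manip.reach(pre,Q)
print(manip.move_straight(rail(.387)+.02*n,feed=.1,f_stop=15), telemetry.current_ft_force().round(2))
for a in (.387,.29,.19,.09,.03):
    s=manip.move_straight(rail(a),feed=.06,f_stop=15); print(a,s,telemetry.current_ft_force().round(2))
s=manip.move_straight(rail(0)-.008*n,feed=.03,f_stop=15)
print(s,telemetry.current_ft_force().round(2),"rel N mm",1000*(telemetry.current_ee_pos()-rail(0))@n, telemetry.current_t())
E
```

```text
pre [0.525 0.131 0.256] [ 0.37  0.03  1.94 -0.37  0.74 -0.84]
top [0.599 0.121 0.212] [ 0.29  0.17  1.9  -0.36  0.62 -0.89]
shut [0.636 0.116 0.11 ] [ 0.26  0.34  1.97 -0.53  0.4  -0.73]
grip [ 0.661 -0.069  0.171] [-0.12  0.28  1.87 -0.02  0.47 -1.54]
gpre [ 0.602 -0.061  0.274] [-0.11  0.09  1.82 -0.02  0.7  -1.54]
far [ 0.67  -0.008  0.171] [ 0.01  0.28  1.86 -0.15  0.49 -1.32]
False [ 0.43 -0.54  0.72]
0.387 False [-0.08  0.36 -0.74]
0.29 False [ 0.71  0.06 -0.22]
0.19 False [ 0.31 -0.02  0.18]
0.09 False [-0.29  1.09 -0.03]
0.03 False [0.77 0.27 0.46]
True [-3.75  1.3   7.1 ] rel N mm 0.32131975844477184 7.0417
```

Run:
```python
from h import *
s=manip.move_straight(telemetry.current_ee_pos()-.008*n,feed=.03,f_stop=15)
print(s,telemetry.current_ft_force().round(2),"rel N mm",1000*(telemetry.current_ee_pos()-rail(0))@n)
manip.move_straight(telemetry.current_ee_pos()+.09*n,feed=.2)
manip.release()
manip.reach(GRIP+.10*n-.03*ex,Q)
im,d=eyes.get_image("scene"); P=cloud("scene",d); m=masks(im)["green"]&(P[...,2]<.26)
im2,d2=eyes.get_image("top"); P2=cloud("top",d2); m2=masks(im2)["green"]&(P2[...,2]<.26)&(P2[...,2]>.06)
for p,mm in((P,m),(P2,m2)):
    X=p@ex-OX; mm=mm&(abs(X)<.14)&(p[...,1]<.35)&(p[...,1]>-.1)
    N=-.5*X+.866*p[...,2]-.13294; c,nn,w=plane(p[mm]); print(mm.sum(),"open",.5236-np.arccos(nn[2]),"N",np.percentile(N[mm],(5,50,95)).round(4),"z",p[mm][:,2].min())
T=tcp(); w,dw=eyes.get_image("wrist"); cv2.imwrite("pics/w1.png",w); np.save("pics/w1.npy",dw); np.save("pics/w1T.npy",T)
cv2.imwrite("pics/both1.png",np.vstack([np.hstack([cv2.resize(im[100:340,120:440],(400,300)),cv2.resize(im2[110:270,170:430],(400,300))]),cv2.resize(w,(400,300)).repeat(1,0) if 0 else np.hstack([cv2.resize(w,(400,300)),cv2.resize(w[120:420,130:430],(400,300))])]))
print(telemetry.current_t())
```

```text
True [-6.35  1.28  8.99] rel N mm 0.312524334860791
195 open 0.0007767057271005351 N [0.0107 0.0126 0.0142] z 0.10612547689845075
1040 open 0.0012649336677896805 N [0.0083 0.0121 0.0159] z 0.10068541797129016
10.2083
```

View pics/both1.png

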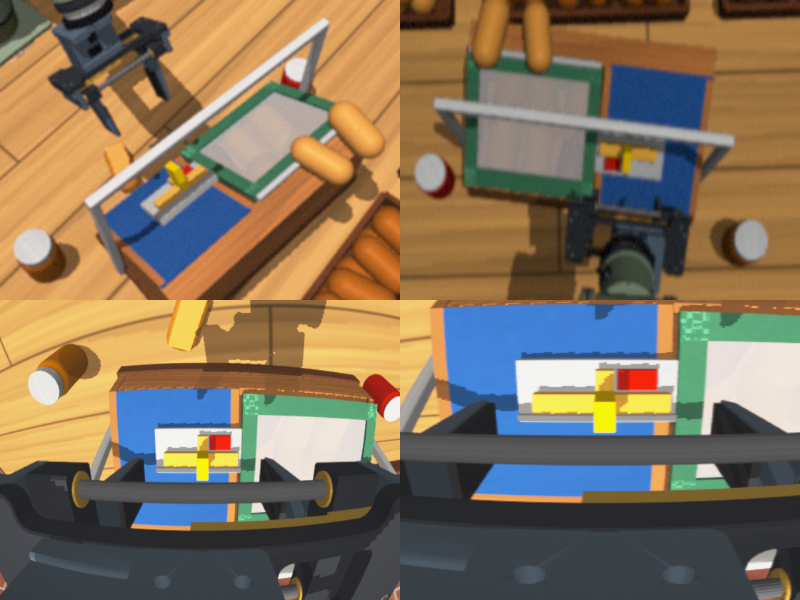

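Both cameras put the lid's opening at about 0.001 rad, so it is shut. In the wrist view the yellow handle is centred at about (202,470) between the jaws, the red hump is at (218,442) towards the lid, and nothing is in the way. Next I grasp, lift, slide and lower the bolt.

Run:
```python
from h import *
w=cv2.imread("pics/w1.png"); P=cloud("wrist",np.load("pics/w1.npy"),np.load("pics/w1T.npy")); m=masks(w)
X=P@ex-OX; Y=P@ey-OY; E=.866*X+.5*P[...,2]; N=-.5*X+.866*P[...,2]-.13294
for k in("yellow","red"):
    q=m[k]&(abs(X)<.12)&(P[...,2]>.1)&(abs(Y)<.2)
    if k=="yellow": q&=N>.06
    print(k,q.sum(),[np.percentile(a[q],(2,50,98)).round(4) for a in(E,Y,N)])
manip.move_straight(GRIP+.06*n,feed=.15,f_stop=15)
s=manip.move_straight(GRIP+(.003-manip.grip_depth)*n,feed=.08,f_stop=10)
print("down",s,telemetry.current_ft_force().round(2))
if not s:
    manip.gripper_close(25); print("width",telemetry.current_width(),telemetry.current_ft_force().round(2))
    s=manip.move_straight(telemetry.current_ee_pos()+.0155*n,feed=.04,f_stop=15); print("lift",s,telemetry.current_ft_force().round(2),telemetry.current_width())
print(telemetry.current_t())
```

```text
yellow 490 [array([0.0361, 0.0478, 0.0627]), array([-0.084 , -0.0776, -0.0706]), array([0.0645, 0.0688, 0.0702])]
red 548 [array([0.0162, 0.0249, 0.035 ]), array([-0.0666, -0.0528, -0.0397]), array([0.0217, 0.025 , 0.0265])]
down False [ 0.37 -0.05 -0.27]
width 0.01385865701802883 [-0.87  0.76  0.64]
lift False [ 1.35 -0.34 -1.13] 0.013890759417495414
13.5583
```

Run:
```python
from h import *
p0=telemetry.current_ee_pos()
s=manip.move_straight(p0+.050*ey,feed=.05,f_stop=12); print("slide",s,telemetry.current_ft_force().round(2),((telemetry.current_ee_pos()-p0)@ey).round(4))
if not s:
    s=manip.move_straight(p0+.066*ey,feed=.02,f_stop=8); print("endstop",s,telemetry.current_ft_force().round(2),((telemetry.current_ee_pos()-p0)@ey).round(4))
    p=telemetry.current_ee_pos()-.004*ey; manip.move_straight(p,feed=.03)
    print("back",telemetry.current_ft_force().round(2))
    s=manip.move_straight(p-.0175*n,feed=.03,f_stop=8); q=telemetry.current_ee_pos()
    print("lower",s,telemetry.current_ft_force().round(2),((q-p)@n).round(4),telemetry.current_width(),telemetry.current_t())
```

```text
slide False [ 1.33  1.2  -2.48] 0.0501
endstop True [ 2.09 -2.48 -0.49] 0.0584
back [ 2.3  0.3 -1.4]
lower True [-2.68  0.38  5.05] -0.0155 0.013668870056871769 16.0667
```

The end stop was met at 58.4 mm, so I backed off 4 mm. The bolt then came down the full 15.5 mm I had lifted it. Next I release it and check.

Run:
```python
from h import *
manip.release(); 
p=telemetry.current_ee_pos()
manip.move_straight(p+.10*n,feed=.15)
T=tcp(); w,dw=eyes.get_image("wrist"); P=cloud("wrist",dw,T); m=masks(w)
X=P@ex-OX; Y=P@ey-OY; E=.866*X+.5*P[...,2]; N=-.5*X+.866*P[...,2]-.13294
for k in("yellow","red","green"):
    q=m[k]&(abs(X)<.14)&(P[...,2]>.08)&(Y>-.2)&(Y<.25)
    if k=="yellow": q&=N>.06
    print(k,q.sum(),[np.percentile(a[q],(2,50,98)).round(4) for a in(E,Y,N)])
manip.move_straight(telemetry.current_ee_pos()-.12*ex+.06*ez,feed=.25)
im,d=eyes.get_image("scene"); im2,d2=eyes.get_image("top")
for nm,i,dd in(("scene",im,d),("top",im2,d2)):
    P=cloud(nm,dd); X=P@ex-OX; Y=P@ey-OY; N=-.5*X+.866*P[...,2]-.13294; M=masks(i); g=M["green"]&(abs(X)<.14)&(P[...,2]>.06)&(P[...,2]<.26)&(abs(Y)<.24)
    c,nn,_=plane(P[g]); yl=M["yellow"]&(abs(X)<.1)&(abs(Y)<.1)&(P[...,2]<.25)&(N>.05)
    print(nm,"open",.5236-np.arccos(nn[2]),"handle Y",np.median(Y[yl]),"N95",np.percentile(N[yl],95))
cv2.imwrite("pics/both2.png",np.vstack([np.hstack([cv2.resize(im[100:340,120:440],(400,300)),cv2.resize(im2[110:270,170:430],(400,300))]),np.hstack([cv2.resize(w,(400,300)),cv2.resize(w[150:350,150:416],(400,300))])]))
print(telemetry.current_t())
```

```text
yellow 661 [array([0.036 , 0.0488, 0.063 ]), array([-0.0315, -0.0246, -0.0184]), array([0.0625, 0.0689, 0.0704])]
red 701 [array([0.0159, 0.025 , 0.0346]), array([-0.0663, -0.0522, -0.0387]), array([0.0234, 0.0249, 0.0264])]Traceback (most recent call last):
  File "<stdin>", line 10, in <module>
    return _quantile_unchecked(
        a, q, axis, out, overwrite_input, method, keepdims, weights)
    return _ureduce(a,
                    func=_quantile_ureduce_func,
    ...<5 lines>...
                    overwrite_input=overwrite_input,
                    method=method)
    r = func(a, **kwargs)
    result = _quantile(arr,
                       quantiles=q,
    ...<2 lines>...
                       out=out,
                       weights=wgt)
    slices_having_nans = np.isnan(arr[-1, ...])
                                  ~~~^^^^^^^^^
IndexError: index -1 is out of bounds for axis 0 with size 0
```

The wrist view puts the handle 28 mm past the hump centre, with its top at the same height as when it was down. The script then failed on an empty green mask in that view, so I'll finish the check with the other cameras.

Run:
```python
from h import *
w,_=eyes.get_image("wrist")
manip.move_straight(telemetry.current_ee_pos()-.12*ex+.06*ez,feed=.25)
im,d=eyes.get_image("scene"); im2,d2=eyes.get_image("top")
cv2.imwrite("pics/both2.png",np.vstack([np.hstack([cv2.resize(im[100:340,120:440],(400,300)),cv2.resize(im2[110:270,170:430],(400,300))]),np.hstack([cv2.resize(w,(400,300)),cv2.resize(w[150:350,150:416],(400,300))])]))
for nm,i,dd in(("scene",im,d),("top",im2,d2)):
    P=cloud(nm,dd); X=P@ex-OX; Y=P@ey-OY; N=-.5*X+.866*P[...,2]-.13294; M=masks(i); g=M["green"]&(abs(X)<.14)&(P[...,2]>.06)&(P[...,2]<.26)&(Y>-.05)&(Y<.24)
    if g.sum()>50: c,nn,_=plane(P[g]); print(nm,"open",.5236-np.arccos(nn[2]))
    yl=M["yellow"]&(abs(X)<.1)&(abs(Y)<.1)&(P[...,2]<.25)&(N>.05)
    if yl.any(): print(nm,"handle Y",np.median(Y[yl]),"N95",np.percentile(N[yl],95))
print(telemetry.current_t())
```

```text
scene open 0.0005558283457357538
scene handle Y -0.029093367820574756 N95 0.06939326343365557
top open 0.0018722185467521246
top handle Y -0.025789138024288755 N95 0.07132645933145876
18.9917
```

View pics/both2.png

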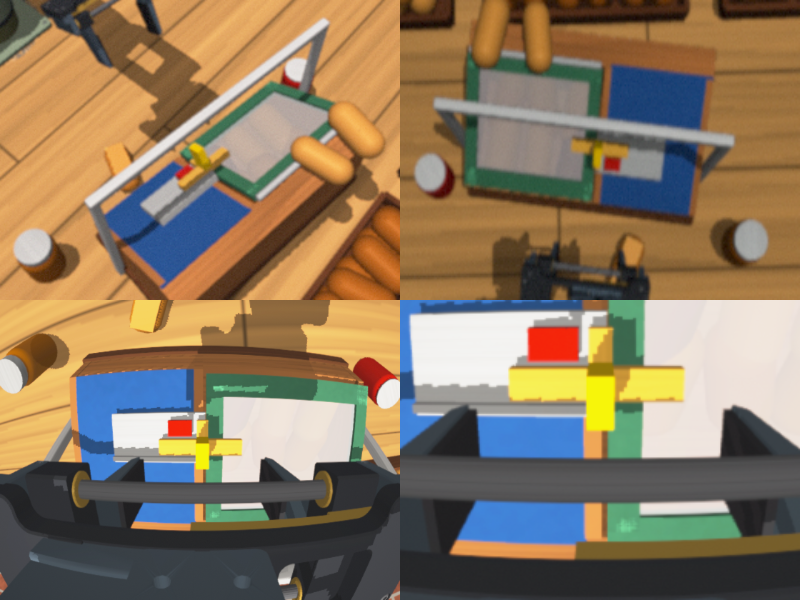

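The lug is clear of the hump on the lid side, seen at about (600,345) with the hump at (553,344) in the wrist crop. The bar lies across the lid's edge and the lid is shut. The roll, jar and tin haven't moved, and the gripper is clear of everything.

```bash
python3 -c "
from h import *
print(telemetry.current_ft_force().round(2)); print(workorder.job_done(), telemetry.current_t())"
```

```text
[ 0.31 -0.21 -0.1 ]
the job is handed in; nothing more can be done
the job is handed in; nothing more can be done
```

The bread case is closed and bolted, and I handed the job in at about 19 s of the 51 s allowed.

**What I did:** I pressed the lid shut with the fingers closed, tilted square to the slope. I then gripped the yellow handle, lifted it 15.5 mm, slid it to its end stop, backed off 4 mm, lowered it and let go.

**Last checks:**
- **Lid:** the scene and top cameras read 0.001 and 0.002 rad open, which is shut within measuring error.
- **Bolt:** all three views put the handle top at the same height as when it was first found down. The wrist view puts the handle about 28 mm past the hump's centre, so the lug is about 6 mm clear of the hump on the lid side.
- **Surroundings:** the jar, tin and roll look unmoved in the pictures; I did not measure their positions. The gripper was clear, with about 0.4 N on the tool.

**Disagreements:**
- **Handle position:** the three cameras differed by about 4 mm on the handle's sideways position, so I relied on the end stop.
- **Failed check:** one check script stopped because the green colour mask found no pixels in the wrist view. I repeated the lid check with the scene and top cameras.

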